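# Reload the sample row in reverse order

## Robot

A 6-joint arm with a two-finger parallel gripper is mounted at the origin on a cart in front of the work surface, level with it; the furniture and walls round the work are solid. World frame = base frame: x ahead of the robot, y to its left, z up, the work surface at z = 0. Lengths are in mm, angles in degrees, forces in N, time in s.
With the tool pointing down it reaches from about 300 to 850 mm from the base axis. Payload 4.2 kg.
Tool frame: the origin (TCP) lies midway between the tips of the shut fingers; the grasp point (between the pads) lies 19 mm behind it; z points along the fingers, y is the line along which they close (so a half turn about z gives the same grasp; the last joint's range is limited). The gripper opens to 91 mm and grips with 3 to 60 N. Pads are 32 mm wide; open, the fingers measure 118 mm over their backs; the gripper's body (76 mm by 178 mm) begins 60 mm behind the grasp point.
Start: joints at [-67.838, 18.312, 89.639, -0, 72.044, -1.146], TCP at [227.516, -528.09, 213.976] pointing down, gripper open.
Joint ranges: [-177.97, 177.97], [-48.28, 115.42], [12.27, 149.76], [-77.06, 257.06], [2.81, 150.46], [-146.56, 146.56]. Speed limits (degrees/s): [147.25, 147.25, 180, 180, 180, 180].

## Interface

Orientations are given as [roll, pitch, yaw] about the fixed x, y, z axes, in that order (R = Rz(yaw) Ry(pitch) Rx(roll)).
In Python, from workcell import env gives the robot as it stands.
- The arm moves only by the shell command python3 -m jog 'ROWS' [FORCE]. ROWS is a JSON object of lists of equal length, an entry for each row: "jaw": the finger opening in mm, from 0 to 91.2; "slide": the shift along the tool's x, y, z in units of 30 mm (1.0 is 30 mm), a list of three; "spin": the turn about the tool's z in units of 8 degrees (1.0 is 8 degrees). In form: {"jaw": [jaw, ...], "slide": [[dx, dy, dz], ...], "spin": [spin, ...]}. A call has 1 to 10 rows; each row shifts and turns the commanded pose from where the row before left it, along the tool's axes as they then stand; what a row does not reach is not made up. A row lasts 1/10 s, in which the tool goes at most 50 mm and 8.59 degrees, less where a joint would pass 70% of its speed; a pose out of reach is approached as far as the arm can. A call is refused whole if a number of a shift passes 1 or a number of a turn 1, either way. A call with a gripper value outside its range is refused whole. The fingers move at their own pace and stop on an object; FORCE is the grip in N (left out, the last holds). Time passes only in rows, so rows that do not move let the fingers close. It gives the time, the measured TCP pose, the force, the opening and the grip force at its end, in the units of the state.
- env.state(): the state, without advancing time (a new reading comes with each control period).
- env.grab_frame(name): name is "scene" or "top" or "wrist"; returns the picture (420x560x3 uint8, red, green, blue); there is no depth.
- env.camera_model(name): a dict with "fx", "fy", "cx", "cy" (pixels), "camera_from_world" (4x4, takes a point from world to camera coordinates). Camera axes: x right, y up, looking along -z (the intrinsics and any distortion apply to the point x, -y, -z); pixel columns grow to the right and rows downward; lengths in mm; the calibration is good to about 2 mm. A picture is of the moment at which its call begins: read the wrist's pose just before it. camera_model takes no time and is no camera call; for the wrist camera it gives the pose at the moment of the call.
- env.job_done(): hands the job in; it is judged then, once.
The state is a dict: "time_s": time; "qpos": joint angles; "qvel": joint speeds; "effort": joint torques, N m; "ee_pos": TCP position; "ee_rot": TCP orientation; "force": force on the tool from outside, world axes, zero at the start; "torque": the same for the moment, N m; "gripper_width": finger opening in mm; "gripper_force": force on a finger pad.
Only numpy, scipy, OpenCV 4.12 (cv2) and the standard library are available. Lean on these libraries where they do the work, as an engineer would, in place of code of your own. Each camera call takes 0.05 s, during which the arm holds its last target. There are 200 camera calls.

## Task

Move the four small containers from the white holders on the metal rail into the pockets of the grey tray in reverse order, because the tray goes into the analyser turned round: the container nearest you on the rail goes into the tray pocket farthest from you, the next one into the pocket before that, and so on. Leave each one standing upright on the floor of its own pocket, and do not tip any of them over on the way.

Things in the scene. Friction and masses are not known exactly. Their poses are not given: they have to be found in the camera images.
- vial: Slim round plastic vial with a pink cap, 23 mm in diameter, 72 mm tall (cap from 56 mm up). Loose; origin at the centre of its underside, z up its axis. At the start it stands upright within about 4 mm of the centre of its holder, its underside 10 mm above the worktop. Grip it 14 to 55 mm above its underside.
- flask: Small green glass bottle with a paper label, narrow neck and white cap, 31 mm in diameter, 66 mm tall; straight wall up to 36 mm, shoulder to 50 mm, cap 16 mm wide above. Loose; origin at the centre of its underside, z up its axis. At the start it stands upright within about 4 mm of the centre of its holder, its underside 10 mm above the worktop. Grip the wall from 14 mm up.
- jar: Squat green glass jar with a paper label and a wide white lid, 33 mm in diameter, 42 mm tall; lid 31 mm wide, from 26 mm up. Loose; origin at the centre of its underside, z up its axis. At the start it stands upright within about 4 mm of the centre of its holder, its underside 10 mm above the worktop. Grip it 14 to 40 mm up.
- cup: Open white sample cup, slightly wider at the top, rim 30 mm in diameter, 30 mm tall. Loose; origin at the centre of its underside, z up its axis. At the start it stands upright within about 4 mm of the centre of its holder, its underside 10 mm above the worktop. Grip it from outside, 14 to 30 mm up; 5 to 10 N is plenty.
- rail: Source rack: fixed low bare-metal rail, 200 (x) x 56 (y) x 10 mm, with four holders, left or right of the tray. Origin at the centre of its underside, on the worktop; x runs along the row, away from the robot, turned 0 to 0.4 rad to the left. Holder centres at x = -72, -24, +24, +72 mm; -72 mm is nearest the robot. A tall analyser fills x > 0.43, y -0.27 to -0.5 m.
- tray: Target rack: fixed grey tray, 200 (x) x 56 (y) x 16 mm, with four empty pockets 44 (x) x 48 (y) mm, 10 mm deep (floor 6 mm, wall tops 16 mm above the worktop). Origin at the centre of its underside, on the worktop; x runs along the row, away from the robot, turned 0 to 0.4 rad to the left. Pocket centres at x = -72, -24, +24, +72 mm, y = 0; -72 mm is nearest the robot.
- holder_vial: Fixed white square holder on the rail, 45 x 45 x 10 mm, in which the vial stands at the start; it stays there and so tells which of the rail's four places (different at each start) the vial came from. Inside 39 x 39 mm, floor 4 mm above its underside, rim 16 mm above the worktop; origin at the centre of its underside, axes as the rail's.
- holder_flask: Fixed white square holder on the rail, 45 x 45 x 10 mm, in which the flask stands at the start; it stays there and so tells which of the rail's four places (different at each start) the flask came from. Inside 39 x 39 mm, floor 4 mm above its underside, rim 16 mm above the worktop; origin at the centre of its underside, axes as the rail's.
- holder_jar: Fixed white square holder on the rail, 45 x 45 x 10 mm, in which the jar stands at the start; it stays there and so tells which of the rail's four places (different at each start) the jar came from. Inside 39 x 39 mm, floor 4 mm above its underside, rim 16 mm above the worktop; origin at the centre of its underside, axes as the rail's.
- holder_cup: Fixed white square holder on the rail, 45 x 45 x 10 mm, in which the cup stands at the start; it stays there and so tells which of the rail's four places (different at each start) the cup came from. Inside 39 x 39 mm, floor 4 mm above its underside, rim 16 mm above the worktop; origin at the centre of its underside, axes as the rail's.

How it is judged (in metres and radians):
At the end, for the whole second after the job is handed in: Every container stands in its own tray pocket with the row reversed (nearest on the rail, farthest in the tray), its underside centre within 15 mm of the pocket centre along and across the row and within 4 mm of the floor height, upright within 0.15 rad, released and at rest (((x of holder_vial in the frame of rail between -0.092 and -0.052 m and x of vial in the frame of tray between 0.057 and 0.087 m) or (x of holder_vial in the frame of rail between -0.044 and -0.004 m and x of vial in the frame of tray between 0.009 and 0.039 m) or (x of holder_vial in the frame of rail between 0.004 and 0.044 m and x of vial in the frame of tray between -0.039 and -0.009 m) or (x of holder_vial in the frame of rail between 0.052 and 0.092 m and x of vial in the frame of tray between -0.087 and -0.057 m)) and y of vial in the frame of tray between -0.015 and 0.015 m and z of vial in the frame of tray between 0.002 and 0.01 m and angle between each of vial, flask, jar, cup's own z axis and vertical below 0.15 rad and linear speed of each of vial, flask, jar, cup below 0.02 m/s and angular speed of each of vial, flask, jar, cup below 0.3 rad/s and ((x of holder_flask in the frame of rail between -0.092 and -0.052 m and x of flask in the frame of tray between 0.057 and 0.087 m) or (x of holder_flask in the frame of rail between -0.044 and -0.004 m and x of flask in the frame of tray between 0.009 and 0.039 m) or (x of holder_flask in the frame of rail between 0.004 and 0.044 m and x of flask in the frame of tray between -0.039 and -0.009 m) or (x of holder_flask in the frame of rail between 0.052 and 0.092 m and x of flask in the frame of tray between -0.087 and -0.057 m)) and y of flask in the frame of tray between -0.015 and 0.015 m and z of flask in the frame of tray between 0.002 and 0.01 m and ((x of holder_jar in the frame of rail between -0.092 and -0.052 m and x of jar in the frame of tray between 0.057 and 0.087 m) or (x of holder_jar in the frame of rail between -0.044 and -0.004 m and x of jar in the frame of tray between 0.009 and 0.039 m) or (x of holder_jar in the frame of rail between 0.004 and 0.044 m and x of jar in the frame of tray between -0.039 and -0.009 m) or (x of holder_jar in the frame of rail between 0.052 and 0.092 m and x of jar in the frame of tray between -0.087 and -0.057 m)) and y of jar in the frame of tray between -0.015 and 0.015 m and z of jar in the frame of tray between 0.002 and 0.01 m and ((x of holder_cup in the frame of rail between -0.092 and -0.052 m and x of cup in the frame of tray between 0.057 and 0.087 m) or (x of holder_cup in the frame of rail between -0.044 and -0.004 m and x of cup in the frame of tray between 0.009 and 0.039 m) or (x of holder_cup in the frame of rail between 0.004 and 0.044 m and x of cup in the frame of tray between -0.039 and -0.009 m) or (x of holder_cup in the frame of rail between 0.052 and 0.092 m and x of cup in the frame of tray between -0.087 and -0.057 m)) and y of cup in the frame of tray between -0.015 and 0.015 m and z of cup in the frame of tray between 0.002 and 0.01 m); the robot touches nothing.
It fails at once if the vial is tipped over (more than 0.8 rad from upright) (angle between vial's own z axis and vertical above 0.8 rad).
It fails at once if the flask is tipped over (more than 0.8 rad from upright) (angle between flask's own z axis and vertical above 0.8 rad).
It fails at once if the jar is tipped over (more than 0.8 rad from upright) (angle between jar's own z axis and vertical above 0.8 rad).
It fails at once if the cup is tipped over (more than 0.8 rad from upright) (angle between cup's own z axis and vertical above 0.8 rad).
It also fails if it takes over 128 s, if anything falls off the work surface, if the arm or the gripper's body presses on something with over 40 N, if the wrist force passes 120 N, or if a joint passes its speed limit or range.

## Working session

There is one attempt and no reset: what is moved stays moved. The work goes in short steps, Python scripts to look and compute and a shell command to move; the robot and the scene stay as the last step left them, time stands still between calls to the robot, and variables do not carry over. Pictures are saved under pics/ and viewed, at most 14 in all, crops included, and the job is handed in when it is done.

```bash
mkdir -p pics; ls
python3 - <<'E'
from workcell import env
import cv2,numpy as np
s=env.state();print(s)
for n in("scene","top"):
    f=env.grab_frame(n);cv2.imwrite(f"pics/{n}0.png",f[:,:,::-1])
    m=env.camera_model(n);print(n,m)
E
```

```text
pics
{'time_s': 0.0, 'qpos': array([-6.78386874e+01,  1.83513897e+01,  8.97049384e+01,  5.22652879e-04,
        7.20441729e+01, -1.14573709e+00]), 'qvel': array([-0.02270604,  0.01630089,  0.01316953,  0.10432791,  0.04550625,
       -0.0229398 ]), 'effort': array([-3.64764301e-04, -4.12463272e+01, -2.31973153e+01,  7.27098039e-02,
        4.57396929e-02, -1.48428239e-04]), 'ee_pos': array([ 227.32149555, -527.6169844 ,  213.13274771]), 'ee_rot': array([-1.79899529e+02, -2.50638780e-03,  2.33068859e+01]), 'force': array([-0.52912731,  0.443468  , -0.537073  ]), 'torque': array([-0.06755093,  0.04437172,  0.00344677]), 'gripper_force': 0.0, 'gripper_width': 91.10447615235137}
scene {'fx': 521.0625093157913, 'fy': 521.0625093157913, 'cx': 288.52139939322586, 'cy': 202.51229109338936, 'camera_from_world': array([[ 9.81452246e-01,  1.91311497e-01, -1.23044515e-02,
        -5.32094918e+02],
       [-1.15625825e-01,  6.41926779e-01,  7.57997809e-01,
        -8.49826867e+01],
       [ 1.52912252e-01, -7.42515940e-01,  6.52141029e-01,
        -8.24961249e+02],
       [ 0.00000000e+00,  0.00000000e+00,  0.00000000e+00,
         1.00000000e+00]])}
top {'fx': 435.99126126234705, 'fy': 435.99126126234705, 'cx': 278.3377514010604, 'cy': 211.17599836073282, 'camera_from_world': array([[ 1.57808439e-02, -9.99140492e-01,  3.83306974e-02,
         1.48230863e+02],
       [ 9.96838747e-01,  1.87068418e-02,  7.72176507e-02,
        -5.04613170e+02],
       [-7.78683278e-02,  3.69909647e-02,  9.96277166e-01,
        -8.61050619e+02],
       [ 0.00000000e+00,  0.00000000e+00,  0.00000000e+00,
         1.00000000e+00]])}
```

View pics/scene0.png

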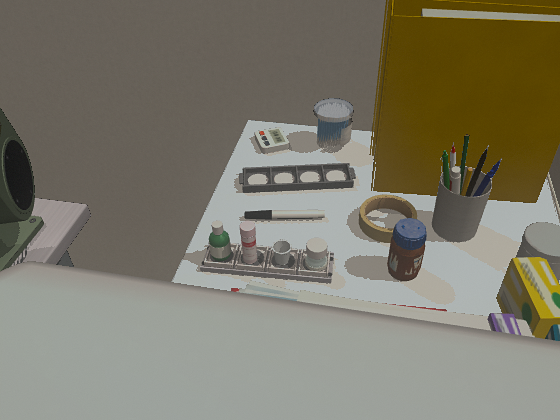

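View pics/top0.png

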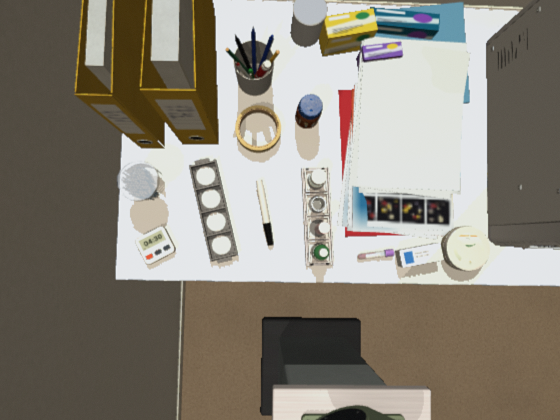

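The scene view shows the row from near to far as flask (220,243), vial (248,243), cup (282,255), jar (316,252). The top view has the rail at about (317,215) and the tray at about (214,212). Next I'll enlarge and measure them.

```bash
cat > h.py <<'E'
from workcell import env
import cv2,numpy as np
def undo(n,px,z,m=None):
    m=m or env.camera_model(n);M=np.array(m["camera_from_world"]);R,t=M[:3,:3],M[:3,3]
    d=R.T@np.array([(px[0]-m["cx"])/m["fx"],-(px[1]-m["cy"])/m["fy"],-1.]);c=-R.T@t
    return c+d*(z-c[2])/d[2]
E
python3 - <<'E'
from h import *
print(env.camera_model("top").keys())
f=cv2.imread("pics/top0.png")
a=cv2.resize(f[150:280,180:345],None,fx=4.5,fy=4.5,interpolation=cv2.INTER_CUBIC);cv2.imwrite("pics/c0.png",a)
g=cv2.cvtColor(f,cv2.COLOR_BGR2GRAY);hsv=cv2.cvtColor(f,cv2.COLOR_BGR2HSV)
for name,x0,x1,lo,hi in(("tray",185,245,0,125),):
    k=np.zeros_like(g);k[152:272,x0:x1]=((g[152:272,x0:x1]<hi)*255)
    c=max(cv2.findContours(k,0,2)[0],key=cv2.contourArea);r=cv2.minAreaRect(c);print(name,r)
    P=[undo("top",p,16) for p in cv2.boxPoints(r)];print(np.round(P),np.linalg.norm(P[0]-P[1]),np.linalg.norm(P[1]-P[2]))
E
```

```text
dict_keys(['fx', 'fy', 'cx', 'cy', 'camera_from_world'])
tray ((213.19740295410156, 210.56875610351562), (101.45814514160156, 27.436695098876953), 77.19573211669922)
[[594. 339.  16.]
 [607. 286.  16.]
 [409. 236.  16.]
 [396. 289.  16.]] 55.04131825480411 204.5508891309876
```

View pics/c0.png

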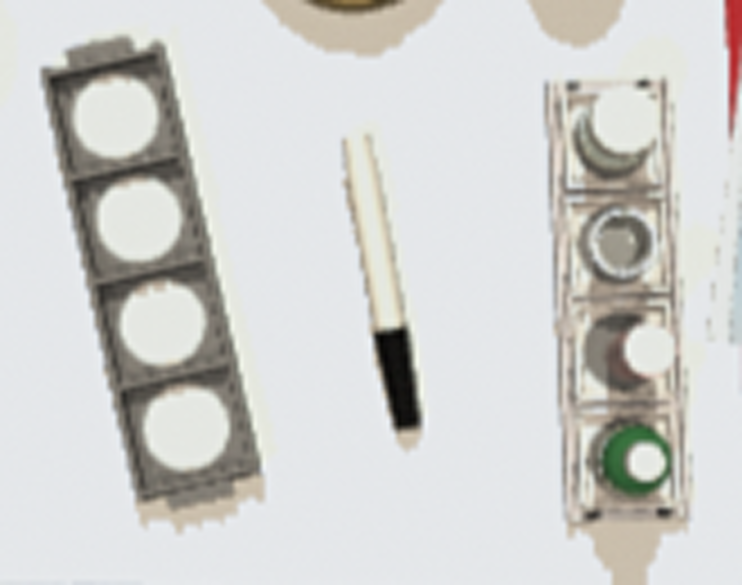

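The crop shows four white pocket discs in the tray at about (116,116), (139,219), (163,322) and (186,428). The container tops are the jar lid at (624,118), cup rim (618,245), vial cap (649,349) and flask cap (646,462).

Run:
```python
from h import *
f=cv2.imread("pics/top0.png");g=cv2.cvtColor(f,cv2.COLOR_BGR2GRAY)
k=np.zeros_like(g);k[160:262,185:245]=(g[160:262,185:245]>165)*255
n,l,s,c=cv2.connectedComponentsWithStats(k)
D=[]
for i in range(1,n):
    if 200<s[i,4]<500: D.append(undo("top",c[i],6));print(c[i],s[i,4],D[-1].round(1))
D=np.array(D)[:,:2];v=D[0]-D[-1];print("tray",D.mean(0),np.linalg.norm(v),np.degrees(np.arctan2(v[1],v[0])))
o=lambda p:(p[0]/4.5+180-.4,p[1]/4.5+150-.4)
for nm,p,z in(("jar",(624,118),52),("cup",(618,245),40),("vial",(649,349),82),("flask",(646,462),76),("r1",(548,82),10),("r2",(665,80),10),("r3",(686,520),10),("r4",(570,522),10)): print(nm,undo("top",o(p),z).round(1))
```

```text
[205.19928826 175.52669039] 281 [572.9 306.8   6. ]
[210.47887324 198.4471831 ] 284 [526.1 294.8   6. ]
[215.73498233 221.4770318 ] 283 [479.5 282.9   6. ]
[220.99653979 244.71280277] 289 [432.9 271.1   6. ]
tray [502.84657636 288.89300378] 144.48140167731177 14.300161044175066
jar [569.9  81.4  52. ]
cup [515.7  82.   40. ]
vial [468.6  74.   82. ]
flask [421.8  74.   76. ]
r1 [592.4 110.9  10. ]
r2 [594.6  57.3  10. ]
r3 [395.3  46.5  10. ]
r4 [393.6  98.7  10. ]
```

```bash
python3 -m jog '{"jaw":[91,91,91,91,91,91,91,91,91,91],"slide":[[0,0,0],[0,0,0],[0,0,0],[0.1,-1,0],[0.1,-1,0],[0.1,-1,0],[0.1,-1,0],[0.1,-1,0],[0.1,-1,0],[0.1,-1,0]],"spin":[0.83,0.83,0.84,0,0,0,0,0,0,0]}'
cat > plan.py <<'E'
import sys
from h import *
# usage: plan.py x y z yaw -> needed slide units in tool axes at present yaw, and spin units
x,y,z,w=map(float,sys.argv[1:]);s=env.state();p=s["ee_pos"];a=np.radians(s["ee_rot"][2])
d=np.array([x,y,z])-p;t=np.array([np.cos(a)*d[0]+np.sin(a)*d[1],np.sin(a)*d[0]-np.cos(a)*d[1],-d[2]])/30
b=np.radians(w);u=np.array([np.cos(b)*d[0]+np.sin(b)*d[1],np.sin(b)*d[0]-np.cos(b)*d[1],-d[2]])/30
print("t",round(s["time_s"],2),"pos",p.round(1),"yaw",round(np.degrees(a),2),"slide now",t.round(2),"after spin",u.round(2),"spin",round((np.degrees(a)-w)/8,2),"grip",round(s["gripper_width"],1),round(s["gripper_force"],1),"F",s["force"].round(1))
E
python3 plan.py 422 74 180 3.3
```

```text
time_s: 1.1
ee_pos: [236.1, -315.7, 213.6]
ee_rot: [-180.0, 0.0, 3.3]
force: [0.5, -0.3, 0.6]
gripper_width: 90.8
gripper_force: 0.0
t 1.1 pos [ 236.1 -315.7  213.6] yaw 3.29 slide now [  6.93 -12.61   1.12] after spin [  6.94 -12.61   1.12] spin -0.0 grip 90.8 0.0 F [ 0.5 -0.3  0.6]
```

```bash
python3 -m jog '{"jaw":[91,91,91,91,91,91,91,91,91,91],"slide":[[0.1,-1,0],[0.2,-1,0],[0.5,-1,0],[0.7,-1,0],[0.7,-1,0],[0.7,-1,0],[0.7,-1,0],[0.7,-1,0],[0.7,-1,0],[0.7,-1,0]],"spin":[0,0,0,0,0,0,0,0,0,0]}' >/dev/null
python3 -m jog '{"jaw":[91,91,91,91,91],"slide":[[0.6,-0.9,0.2],[0.6,-0.9,0.4],[0,-0.8,0.4],[0,0,0],[0,0,0]],"spin":[0,0,0,0,0]}'
python3 plan.py 422 74 180 3.3
python3 - <<'E'
from h import *
m=env.camera_model("wrist")
f=env.grab_frame("wrist");cv2.imwrite("pics/w0.png",f[:,:,::-1]);M=np.array(m["camera_from_world"]);print(m["fx"],m["cx"],m["cy"],M.round(3).tolist())
np.save("w0.npy",[m],allow_pickle=True)
E
```

```text
time_s: 2.6
ee_pos: [420.8, 71.9, 183.7]
ee_rot: [180.0, 0.1, 3.4]
force: [-0.3, 0.1, 0.6]
gripper_width: 91.2
gripper_force: 0.0
t 2.6 pos [420.8  71.9 183.7] yaw 3.39 slide now [ 0.04 -0.07  0.12] after spin [ 0.04 -0.07  0.12] spin 0.01 grip 91.2 0.0 F [-0.3  0.1  0.6]
309.5885090150981 278.27088572898924 205.40836899327664 [[0.059, -0.998, 0.002, 46.996], [0.964, 0.056, -0.26, -386.473], [0.26, 0.017, 0.966, -470.981], [0.0, 0.0, 0.0, 1.0]]
```

View pics/w0.png

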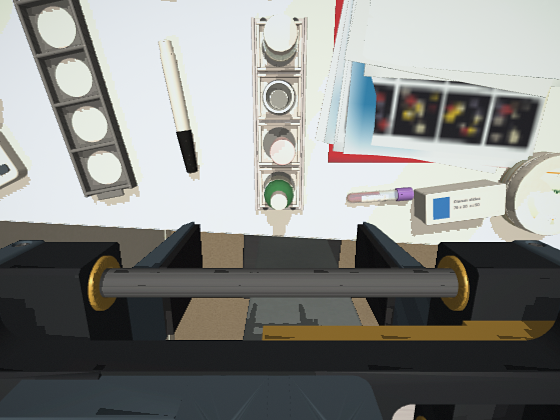

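In the wrist view the row is centred between the fingers. The flask cap is at (278,201), vial cap (283,150), cup rim (279,97) and jar lid (281,33).

Run:
```python
from h import *
m=np.load("w0.npy",allow_pickle=True)[0]
for nm,p,z in(("jar",(281,33),52),("cup",(279,97),40),("vial",(283,150),82),("flask",(278,201),76),("r1",(254,20),10),("r2",(306,18),10),("r3",(302,211),10),("r4",(255,213),10),("t4",(104,166),6),("t3",(90,123),6),("t2",(74,78),6),("t1",(57,27),6)): print(nm,undo("wrist",p,z,m).round(1))
```

```text
jar [567.6  78.2  52. ]
cup [515.3  76.8  40. ]
vial [468.9  70.7  82. ]
flask [421.5  72.3  76. ]
r1 [588.1 105.8  10. ]
r2 [592.9  54.5  10. ]
r3 [394.4  42.8  10. ]
r4 [388.9  97.   10. ]
t4 [432.9 268.9   6. ]
t3 [479.  279.9   6. ]
t2 [523.9 292.1   6. ]
t1 [571.2 303.8   6. ]
```

```bash
python3 -m jog '{"jaw":[91,91,91,91,91,91,91,91,91],"slide":[[0.02,-0.05,0.9],[0,0,1],[0,0,1],[0,0,1],[0,0,0.8],[0,0,0.4],[0,0,0.26],[0,0,0],[0,0,0]],"spin":[0,0,0,0,0,0,0,0,0]}' 15; python3 plan.py 421.6 73.2 22.5 3.3
```

```text
time_s: 3.55
ee_pos: [422.5, 73.2, 23.9]
ee_rot: [180.0, -0.1, 3.3]
force: [0.5, -0.0, 0.7]
gripper_width: 90.9
gripper_force: 0.0
t 3.55 pos [422.5  73.2  23.9] yaw 3.26 slide now [-0.03 -0.    0.05] after spin [-0.03 -0.    0.05] spin -0.0 grip 90.9 0.0 F [ 0.5 -0.   0.7]
```

```bash
python3 -m jog '{"jaw":[75,60,48,40,36,33,30,26,22,22],"slide":[[0,0,0.04],[0,0,0],[0,0,0],[0,0,0],[0,0,0],[0,0,0],[0,0,0],[0,0,0],[0,0,0],[0,0,0]],"spin":[0,0,0,0,0,0,0,0,0,0]}' 15; python3 -m jog '{"jaw":[22,22,22,22,22,22,22,22],"slide":[[0,0,0],[0,0,-0.2],[0,0,-0.5],[0,0,-0.8],[0,0,-1],[0,0,-1],[0,0,-0.5],[0,0,0]],"spin":[0,0,0,0,0,0,0,0]}' 15;  python3 plan.py 572.6 306.4 142 14.3
```

```text
time_s: 4.55
ee_pos: [421.7, 73.6, 21.9]
ee_rot: [180.0, 0.0, 3.3]
force: [-0.0, -0.9, 0.2]
gripper_width: 30.7
gripper_force: 15.0
time_s: 5.35
ee_pos: [423.3, 73.9, 144.3]
ee_rot: [-180.0, -0.3, 3.3]
force: [1.2, 0.9, -1.4]
gripper_width: 30.7
gripper_force: 15.0
t 5.35 pos [423.3  73.9 144.3] yaw 3.31 slide now [ 5.42 -7.45  0.08] after spin [ 6.74 -6.28  0.08] spin -1.37 grip 30.7 15.0 F [ 1.2  0.9 -1.4]
```

```bash
python3 -m jog '{"jaw":[22,22,22,22,22,22,22,22,22,22],"slide":[[0,0,0],[0,0,0],[0.3,-0.3,0],[0.6,-0.6,0],[0.9,-0.8,0],[0.9,-0.8,0],[0.9,-0.8,0],[0.9,-0.8,0],[0.5,-0.6,0],[0.2,-0.3,0]],"spin":[-0.6,-0.77,0,0,0,0,0,0,0,0]}' 15; python3 plan.py 572.1 305.3 80 14.3
python3 - <<'E'
from h import *
for p in((315,135),(333,147),(352,135)):print(undo("scene",p,0).round())
for z in(60,90,120):print(z,[undo("top",p,z).round() for p in((118,180),(162,180),(140,162),(140,200))],[undo("scene",p,z).round() for p in ((314,110),(353,110))])
E
```

```text
time_s: 6.35
ee_pos: [536.6, 260.0, 140.5]
ee_rot: [-180.0, 0.1, 14.2]
force: [-0.7, 0.2, -0.8]
gripper_width: 30.5
gripper_force: 15.0
t 6.35 pos [536.6 260.  140.5] yaw 14.24 slide now [ 1.52 -1.17  2.02] after spin [ 1.52 -1.17  2.02] spin -0.01 grip 30.5 15.0 F [-0.7  0.2 -0.8]
[512. 441.   0.]
[554. 405.   0.]
[587. 455.   0.]
60 [array([552., 464.,  60.]), array([554., 381.,  60.]), array([588., 424.,  60.]), array([515., 421.,  60.])] [array([509., 439.,  60.]), array([585., 452.,  60.])]
90 [array([548., 454.,  90.]), array([550., 374.,  90.]), array([582., 415.,  90.]), array([512., 413.,  90.])] [array([516., 389.,  90.]), array([588., 402.,  90.])]
120 [array([544., 444., 120.]), array([545., 367., 120.]), array([577., 407., 120.]), array([509., 404., 120.])] [array([523., 339., 120.]), array([591., 351., 120.])]
```

```bash
python3 -m jog '{"jaw":[22,22,22,22,22,22,22,22,22,22],"slide":[[0.5,-0.4,0],[0.6,-0.4,0],[0.42,-0.37,0.2],[0,0,0.7],[0,0,0.9],[0,0,0.9],[0,0,0.6],[0,0,0.3],[0,0,0],[0,0,0]],"spin":[0,0,0,0,0,0,0,0,0,0]}' 15; python3 plan.py 572.1 305.3 18.5 14.3
```

```text
time_s: 7.35
ee_pos: [571.9, 302.9, 34.6]
ee_rot: [-180.0, -0.1, 14.2]
force: [0.2, -0.4, 0.2]
gripper_width: 30.5
gripper_force: 15.0
t 7.35 pos [571.9 302.9  34.6] yaw 14.24 slide now [ 0.03 -0.08  0.54] after spin [ 0.03 -0.08  0.54] spin -0.01 grip 30.5 15.0 F [ 0.2 -0.4  0.2]
```

```bash
python3 -m jog '{"jaw":[22,22,22,22],"slide":[[0.02,-0.07,0.2],[0,0,0.24],[0,0,0.09],[0,0,0]],"spin":[0,0,0,0]}' 15; python3 plan.py 572.1 305.3 18 14.3
```

```text
time_s: 7.75
ee_pos: [571.5, 304.9, 18.0]
ee_rot: [180.0, -0.0, 14.3]
force: [0.1, 1.3, -0.0]
gripper_width: 30.1
gripper_force: 15.0
t 7.75 pos [571.5 304.9  18. ] yaw 14.27 slide now [ 0.02 -0.01  0.  ] after spin [ 0.02 -0.01  0.  ] spin -0.0 grip 30.1 15.0 F [ 0.1  1.3 -0. ]
```

```bash
python3 -m jog '{"jaw":[36,44,60,60,60,60,60,60],"slide":[[0,0,0],[0,0,0],[0,0,0],[0,0,-0.3],[0,0,-1],[0,0,-1],[0,0,-1],[0,0,-0.7]],"spin":[0,0,0,0,0,0,0,0]}' 15; python3 plan.py 468.7 73 142 3.3
python3 - <<'E'
from h import *
f=env.grab_frame("top");cv2.imwrite("pics/c1.png",cv2.resize(f[150:280,180:345,::-1],None,fx=4.5,fy=4.5,interpolation=2))
f=env.grab_frame("scene");cv2.imwrite("pics/s1.png",cv2.resize(f[90:290,180:380,::-1],None,fx=3,fy=3,interpolation=2))
E
```

```text
time_s: 8.55
ee_pos: [572.4, 305.3, 141.3]
ee_rot: [-180.0, -0.2, 14.3]
force: [-0.5, -0.5, 0.4]
gripper_width: 60.0
gripper_force: 0.0
t 8.55 pos [572.4 305.3 141.3] yaw 14.27 slide now [-5.26  6.65 -0.02] after spin [-3.9   7.53 -0.02] spin 1.37 grip 60.0 0.0 F [-0.5 -0.5  0.4]
```

View pics/s1.png

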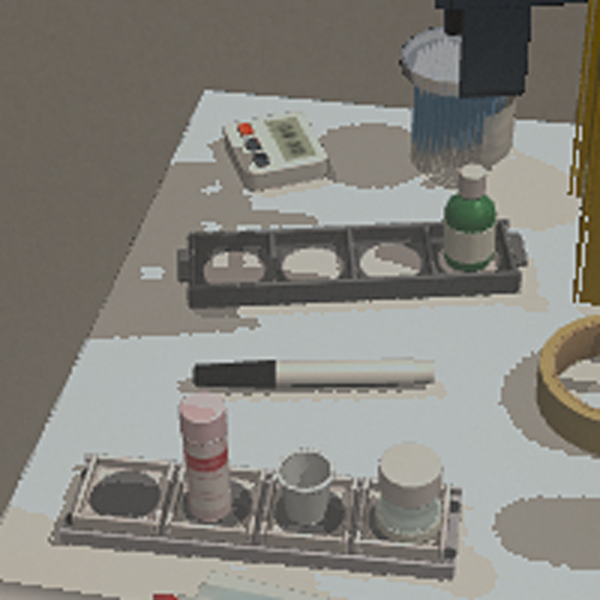

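The flask stands upright in the far pocket at (470,265) of the crop, roughly centred. Next is the vial.

```bash
python3 -m jog '{"jaw":[91,91,91,91,91,91,91,91,91,91],"slide":[[0,0,0],[0,0,0],[-0.49,0.94,0],[-0.49,0.94,0],[-0.49,0.94,0],[-0.49,0.94,0],[-0.49,0.94,0],[-0.49,0.94,0],[-0.49,0.94,0],[-0.47,0.95,0]],"spin":[0.6,0.77,0,0,0,0,0,0,0,0]}' 10 >/dev/null;python3 -m jog '{"jaw":[91,91],"slide":[[0,0,0.5],[0,0,0]],"spin":[0,0]}' 10 >/dev/null; python3 plan.py 468.7 73 26 3.3
```

```text
t 9.85 pos [465.6  71.7 121.2] yaw 3.22 slide now [ 0.1  -0.04  3.17] after spin [ 0.1  -0.04  3.17] spin -0.01 grip 91.1 0.0 F [-0.2  0.4  0.2]
```

```bash
python3 -m jog '{"jaw":[91,91,91,91,91,91],"slide":[[0.07,-0.04,0.5],[0,0,1],[0,0,1],[0,0,0.5],[0,0,0.17],[0,0,0]],"spin":[0,0,0,0,0,0]}' 10; python3 -m jog '{"jaw":[75,60,45,36,30,27,24,22,18,16],"slide":[[0,0,0],[0,0,0],[0,0,0],[0,0,0],[0,0,0],[0,0,0],[0,0,0],[0,0,0],[0,0,0],[0,0,0]],"spin":[0,0,0,0,0,0,0,0,0,0]}' 10; python3 plan.py 525.6 293.4 150 14.3
```

```text
time_s: 10.45
ee_pos: [469.7, 74.2, 27.5]
ee_rot: [180.0, 0.1, 3.3]
force: [0.9, 0.4, 0.6]
gripper_width: 90.9
gripper_force: 0.0
time_s: 11.45
ee_pos: [469.8, 73.9, 27.9]
ee_rot: [180.0, 0.0, 3.3]
force: [0.4, 0.8, -0.5]
gripper_width: 22.8
gripper_force: 10.0
t 11.45 pos [469.8  73.9  27.9] yaw 3.31 slide now [ 2.28 -7.2  -4.07] after spin [ 3.61 -6.63 -4.07] spin -1.37 grip 22.8 10.0 F [ 0.4  0.8 -0.5]
```

```bash
python3 -m jog '{"jaw":[16,16,16,16,16,16,16,16,16],"slide":[[0,0,-0.3],[0,0,-0.8],[0,0,-1],[0,0,-1],[0,0,-0.7],[0,0,-0.2],[0,0,0],[0,0,0],[0,0,0]],"spin":[0,0,0,0,0,0,-0.6,-0.77,0]}' 10 >/dev/null;python3 -m jog '{"jaw":[16,16,16,16,16,16,16,16,16,16],"slide":[[0.25,-0.43,0],[0.4,-0.7,0],[0.5,-0.9,0],[0.5,-0.9,0],[0.5,-0.9,0],[0.5,-0.9,0],[0.4,-0.9,0],[0.35,-0.6,0],[0.2,-0.4,0],[0,0,0]],"spin":[0,0,0,0,0,0,0,0,0,0]}' 10 >/dev/null; python3 plan.py 525.6 293.4 23.5 14.3
```

```text
t 13.35 pos [525.4 295.2 147.3] yaw 14.33 slide now [-0.01  0.06  4.13] after spin [-0.01  0.06  4.13] spin 0.0 grip 22.5 10.0 F [ 0.8  0.2 -1.1]
```

```bash
python3 -m jog '{"jaw":[16,16,16,16,16,16,16,16],"slide":[[0,0.04,0.4],[0,0,1],[0,0,1],[0,0,0.8],[0,0,0.4],[0,0,0.2],[0,0,0.1],[0,0,0]],"spin":[0,0,0,0,0,0,0,0]}' 10; python3 plan.py 525.6 293.4 23.5 14.3
```

```text
time_s: 14.15
ee_pos: [526.2, 292.1, 31.5]
ee_rot: [-180.0, -0.1, 14.2]
force: [-0.2, 0.5, 0.3]
gripper_width: 22.7
gripper_force: 10.0
t 14.15 pos [526.2 292.1  31.5] yaw 14.25 slide now [-0.01 -0.05  0.27] after spin [-0.01 -0.05  0.27] spin -0.01 grip 22.7 10.0 F [-0.2  0.5  0.3]
```

```bash
python3 -m jog '{"jaw":[16,16,16],"slide":[[0,0,0.13],[0,0,0.1],[0,0,0]],"spin":[0,0,0]}' 10; python3 plan.py 525.6 293.4 23.5 14.3;python3 plan.py 525.6 293.4 23.5 14.3
```

```text
time_s: 14.45
ee_pos: [525.6, 292.1, 24.0]
ee_rot: [180.0, 0.0, 14.3]
force: [-0.1, 0.2, -0.6]
gripper_width: 22.8
gripper_force: 10.0
t 14.45 pos [525.6 292.1  24. ] yaw 14.27 slide now [ 0.01 -0.04  0.02] after spin [ 0.01 -0.04  0.02] spin -0.0 grip 22.8 10.0 F [-0.1  0.2 -0.6]
t 14.45 pos [525.6 292.1  24. ] yaw 14.27 slide now [ 0.01 -0.04  0.02] after spin [ 0.01 -0.04  0.02] spin -0.0 grip 22.8 10.0 F [-0.1  0.2 -0.6]
```

```bash
python3 -m jog '{"jaw":[16,16,28,40,60,60,60,60,60,60],"slide":[[0,0,0.04],[0,0,0],[0,0,0],[0,0,0],[0,0,0],[0,0,-0.3],[0,0,-1],[0,0,-1],[0,0,-1],[0,0,-0.6]],"spin":[0,0,0,0,0,0,0,0,0,0]}' 10; python3 plan.py 515.5 76 142 3.3
```

```text
time_s: 15.45
ee_pos: [526.7, 292.7, 143.1]
ee_rot: [-179.9, -0.2, 14.3]
force: [0.5, 1.5, -0.3]
gripper_width: 60.1
gripper_force: 0.0
t 15.45 pos [526.7 292.7 143.1] yaw 14.27 slide now [-2.14  6.91  0.04] after spin [-0.79  7.19  0.04] spin 1.37 grip 60.1 0.0 F [ 0.5  1.5 -0.3]
```

```bash
python3 -m jog '{"jaw":[75,91,91,91,91,91,91,91,91,91],"slide":[[0,0,0],[0,0,0],[-0.1,0.9,0],[-0.1,0.9,0],[-0.1,0.9,0],[-0.1,0.9,0],[-0.1,0.9,0],[-0.1,0.9,0],[-0.1,0.9,0],[-0.09,0.7,0]],"spin":[0.6,0.77,0,0,0,0,0,0,0,0]}' 6 >/dev/null;python3 -m jog '{"jaw":[91,91],"slide":[[0,0.05,0.5],[0,0,0]],"spin":[0,0]}' 6 >/dev/null; python3 plan.py 515.5 77.5 22 3.3
python3 - <<'E'
from h import *
m=env.camera_model("wrist")
f=env.grab_frame("wrist");cv2.imwrite("pics/w1.png",f[:,:,::-1]);np.save("w1.npy",[m],allow_pickle=True)
E
```

```text
t 16.65 pos [513.2  78.8 124.1] yaw 3.22 slide now [0.08 0.05 3.4 ] after spin [0.08 0.05 3.4 ] spin -0.01 grip 91.2 0.0 F [-0.3  0.4 -0.1]
```

View pics/w1.png

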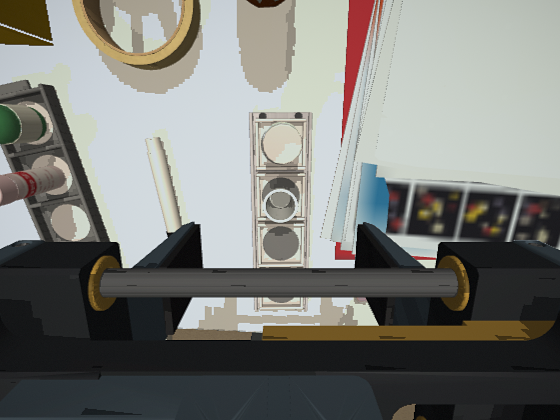

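The wrist view shows the cup rim at (280,199), centred between the fingers. The vial and flask are standing in the tray at left. I'll descend onto the cup.

```bash
python3 -m jog '{"jaw":[91,91,91,91,91,91,91],"slide":[[0.06,0,0.5],[0,0,1],[0,0,1],[0,0,0.6],[0,0,0.2],[0,0,0.08],[0,0,0]],"spin":[0,0,0,0,0,0,0]}' 6; python3 plan.py 515.5 77.5 22 3.3
```

```text
time_s: 17.4
ee_pos: [516.9, 80.1, 24.2]
ee_rot: [-180.0, -0.1, 3.3]
force: [0.6, -0.5, -0.7]
gripper_width: 90.9
gripper_force: 0.0
t 17.4 pos [516.9  80.1  24.2] yaw 3.33 slide now [-0.05  0.08  0.07] after spin [-0.05  0.08  0.07] spin 0.0 grip 90.9 0.0 F [ 0.6 -0.5 -0.7]
```

```bash
python3 -m jog '{"jaw":[75,60,48,40,36,33,30,28,25,23],"slide":[[-0.03,0,0.05],[0,0,0],[0,0,0],[0,0,0],[0,0,0],[0,0,0],[0,0,0],[0,0,0],[0,0,0],[0,0,0]],"spin":[0,0,0,0,0,0,0,0,0,0]}' 7; python3 -m jog '{"jaw":[22,22,22,22,22,22,22,22,22],"slide":[[0,0,-0.1],[0,0,-0.4],[0,0,-0.9],[0,0,-1],[0,0,-1],[0,0,-0.5],[0,0,-0.1],[0,0,0],[0,0,0]],"spin":[0,0,0,0,0,0,0,-0.6,-0.77]}' 7;  python3 plan.py 479 281.6 142 14.3
```

```text
time_s: 18.4
ee_pos: [515.2, 79.6, 21.9]
ee_rot: [180.0, -0.0, 3.3]
force: [-0.3, 0.5, 0.3]
gripper_width: 28.6
gripper_force: 7.0
time_s: 19.3
ee_pos: [514.7, 79.6, 141.8]
ee_rot: [-180.0, 0.0, 14.5]
force: [0.1, -1.1, -1.0]
gripper_width: 28.5
gripper_force: 7.0
t 19.3 pos [514.7  79.6 141.8] yaw 14.5 slide now [ 0.53 -6.82 -0.01] after spin [ 0.51 -6.82 -0.01] spin 0.02 grip 28.5 7.0 F [ 0.1 -1.1 -1. ]
```

```bash
python3 -m jog '{"jaw":[22,22,22,22,22,22,22,22,22,22],"slide":[[0.03,-0.4,0],[0.06,-0.7,0],[0.07,-0.9,0],[0.07,-0.9,0],[0.07,-0.9,0],[0.07,-0.9,0],[0.07,-0.9,0],[0.05,-0.7,0],[0.03,-0.4,0],[0,-0.12,0]],"spin":[0,0,0,0,0,0,0,0,0,0]}' 7 >/dev/null; python3 -m jog '{"jaw":[22,22,22,22,22,22,22,22],"slide":[[0,0,0.4],[0,0,1],[0,0,1],[0,0,0.7],[0,0,0.4],[0,0,0.2],[0,0,0],[0,0,0]],"spin":[0,0,0,0,0,0,0,0]}' 7; python3 plan.py 479 281.6 18 14.3
```

```text
time_s: 21.1
ee_pos: [480.6, 281.9, 31.7]
ee_rot: [-180.0, -0.1, 14.2]
force: [0.0, 1.0, -0.6]
gripper_width: 28.5
gripper_force: 7.0
t 21.1 pos [480.6 281.9  31.7] yaw 14.24 slide now [-0.06 -0.    0.46] after spin [-0.06 -0.    0.46] spin -0.01 grip 28.5 7.0 F [ 0.   1.  -0.6]
```

```bash
python3 -m jog '{"jaw":[22,22,22,22],"slide":[[-0.04,0,0.2],[0,0,0.17],[0,0,0.07],[0,0,0]],"spin":[0,0,0,0]}' 7; python3 plan.py 479 281.6 18 14.3
```

```text
time_s: 21.5
ee_pos: [478.9, 281.5, 17.8]
ee_rot: [180.0, -0.0, 14.3]
force: [-0.0, 0.3, 0.9]
gripper_width: 28.0
gripper_force: 7.0
t 21.5 pos [478.9 281.5  17.8] yaw 14.28 slide now [ 0.01 -0.   -0.01] after spin [ 0.01 -0.   -0.01] spin -0.0 grip 28.0 7.0 F [-0.   0.3  0.9]
```

```bash
python3 -m jog '{"jaw":[34,44,60,60,60,60,60,60,60,60],"slide":[[0,0,0],[0,0,0],[0,0,0],[0,0,-0.3],[0,0,-1],[0,0,-1],[0,0,-1],[0,0,-0.8],[0,0,0],[0,0,0]],"spin":[0,0,0,0,0,0,0,0,0.6,0.77]}' 7;  python3 plan.py 568.7 79 142 3.3
```

```text
time_s: 22.5
ee_pos: [479.3, 281.9, 142.7]
ee_rot: [-179.9, -0.2, 3.1]
force: [1.2, -0.4, -0.4]
gripper_width: 60.0
gripper_force: 0.0
t 22.5 pos [479.3 281.9 142.7] yaw 3.08 slide now [2.61 6.91 0.02] after spin [2.59 6.92 0.02] spin -0.03 grip 60.0 0.0 F [ 1.2 -0.4 -0.4]
```

```bash
python3 -m jog '{"jaw":[75,91,91,91,91,91,91,91,91,91],"slide":[[0.15,0.4,0],[0.3,0.8,0],[0.35,0.9,0],[0.35,0.9,0],[0.35,0.9,0],[0.35,0.9,0],[0.35,0.9,0],[0.25,0.8,0],[0.15,0.41,0.3],[0,0,0.2]],"spin":[0,0,0,0,0,0,0,0,0,0]}' 15 >/dev/null; python3 -m jog '{"jaw":[91],"slide":[[0,0,0]],"spin":[0]}' ; python3 plan.py 568.7 79 22 3.3
python3 - <<'E'
from h import *
m=np.load("w1.npy",allow_pickle=True)[0];print(undo("wrist",(281,145),52,m),undo("wrist",(280,199),40,m))
E
```

```text
time_s: 23.6
ee_pos: [567.2, 79.1, 124.2]
ee_rot: [-180.0, 0.2, 3.3]
force: [0.2, 0.9, 0.5]
gripper_width: 91.1
gripper_force: 0.0
t 23.6 pos [567.2  79.1 124.2] yaw 3.32 slide now [0.05 0.01 3.41] after spin [0.05 0.01 3.41] spin 0.0 grip 91.1 0.0 F [0.2 0.9 0.5]
[567.3320014  79.868684   52.       ] [521.50283376  77.92692809  40.        ]
```

```bash
python3 -m jog '{"jaw":[91,91,91,91,91,91,91],"slide":[[0.02,0,0.5],[0,0,1],[0,0,1],[0,0,0.6],[0,0,0.2],[0,0,0.1],[0,0,0]],"spin":[0,0,0,0,0,0,0]}' 15; python3 -m jog '{"jaw":[75,60,50,44,40,36,33,30,28,26],"slide":[[0,0,0],[0,0,0],[0,0,0],[0,0,0],[0,0,0],[0,0,0],[0,0,0],[0,0,0],[0,0,0],[0,0,0]],"spin":[0,0,0,0,0,0,0,0,0,0]}' 15; python3 plan.py 432.5 269.7 142 14.3
```

```text
time_s: 24.3
ee_pos: [569.5, 79.7, 24.2]
ee_rot: [-180.0, -0.1, 3.4]
force: [-1.0, -0.7, -0.8]
gripper_width: 91.1
gripper_force: 0.0
time_s: 25.3
ee_pos: [569.1, 79.1, 23.7]
ee_rot: [180.0, 0.0, 3.3]
force: [-0.3, -0.7, -0.1]
gripper_width: 31.0
gripper_force: 15.0
t 25.3 pos [569.1  79.1  23.7] yaw 3.31 slide now [-4.18 -6.61 -3.94] after spin [-2.84 -7.28 -3.94] spin -1.37 grip 31.0 15.0 F [-0.3 -0.7 -0.1]
```

```bash
python3 -m jog '{"jaw":[26,26,26,26,26,26,26,26,26],"slide":[[0,0,-0.1],[0,0,-0.4],[0,0,-0.9],[0,0,-1],[0,0,-1],[0,0,-0.5],[0,0,-0.04],[0,0,0],[0,0,0]],"spin":[0,0,0,0,0,0,0,-0.6,-0.77]}' 15;  python3 plan.py 432.5 269.7 142 14.3
python3 - <<'E'
from h import *
f=env.grab_frame("scene");cv2.imwrite("pics/s2.png",cv2.resize(f[90:290,180:400,::-1],None,fx=3,fy=3,interpolation=2))
E
```

```text
time_s: 26.2
ee_pos: [568.5, 79.0, 141.5]
ee_rot: [-180.0, 0.1, 14.5]
force: [0.2, 0.0, -0.4]
gripper_width: 30.1
gripper_force: 15.0
t 26.2 pos [568.5  79.  141.5] yaw 14.5 slide now [-2.8  -7.29 -0.02] after spin [-2.82 -7.28 -0.02] spin 0.02 grip 30.1 15.0 F [ 0.2  0.  -0.4]
```

View pics/s2.png

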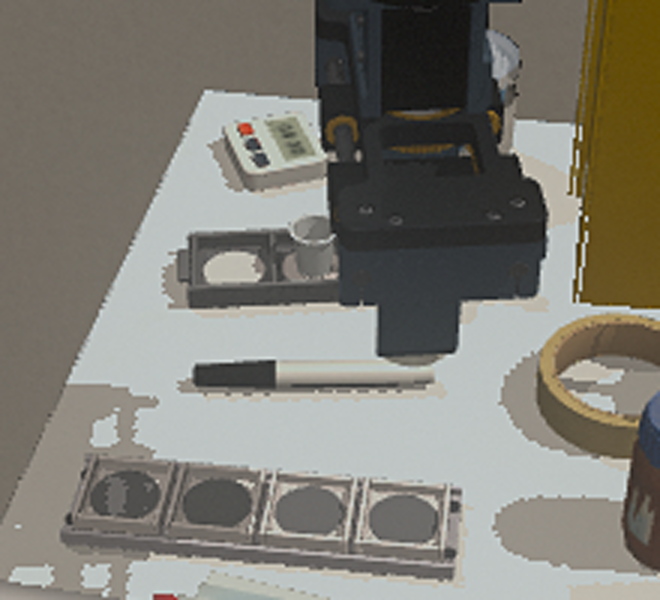

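The rail is empty, the jar is held between the fingers (its base shows at (410,358)), and the cup stands centred in its pocket at (313,250).

```bash
python3 -m jog '{"jaw":[26,26,26,26,26,26,26,26,26,26],"slide":[[-0.15,-0.4,0],[-0.3,-0.8,0],[-0.35,-0.9,0],[-0.35,-0.9,0],[-0.35,-0.9,0],[-0.35,-0.9,0],[-0.35,-0.9,0],[-0.3,-0.8,0],[-0.2,-0.5,0],[-0.1,-0.29,0]],"spin":[0,0,0,0,0,0,0,0,0,0]}' 15 >/dev/null; python3 -m jog '{"jaw":[26,26,26,26,26,26,26,26],"slide":[[0,0,0.4],[0,0,1],[0,0,1],[0,0,0.7],[0,0,0.4],[0,0,0.2],[0,0,0],[0,0,0]],"spin":[0,0,0,0,0,0,0,0]}' 15; python3 plan.py 432.5 269.7 19.5 14.3
```

```text
time_s: 28.05
ee_pos: [434.6, 270.5, 31.6]
ee_rot: [-180.0, -0.1, 14.2]
force: [0.4, 1.0, -0.5]
gripper_width: 30.8
gripper_force: 15.0
t 28.05 pos [434.6 270.5  31.6] yaw 14.24 slide now [-0.07  0.01  0.4 ] after spin [-0.07  0.01  0.4 ] spin -0.01 grip 30.8 15.0 F [ 0.4  1.  -0.5]
```

```bash
python3 -m jog '{"jaw":[26,26,26,26],"slide":[[-0.05,0,0.2],[0,0,0.15],[0,0,0.05],[0,0,0]],"spin":[0,0,0,0]}' 15; python3 plan.py 432.5 269.7 19.5 14.3
```

```text
time_s: 28.45
ee_pos: [432.4, 270.0, 19.6]
ee_rot: [180.0, -0.0, 14.3]
force: [-1.2, -0.9, 5.7]
gripper_width: 30.2
gripper_force: 15.0
t 28.45 pos [432.4 270.   19.6] yaw 14.27 slide now [0.   0.01 0.  ] after spin [0.   0.01 0.  ] spin -0.0 grip 30.2 15.0 F [-1.2 -0.9  5.7]
```

```bash
python3 -m jog '{"jaw":[34,44,60,60,60,60,60,60,60,60],"slide":[[0,0,0],[0,0,0],[0,0,0],[0,0,-0.3],[0,0,-1],[0,0,-1],[0,0,-1],[0,0,-1],[0,0.5,0],[0,1,0]],"spin":[0,0,0,0,0,0,0,0,0,0]}' 15 >/dev/null; python3 -m jog '{"jaw":[60,60,60,60,60,60,60,60],"slide":[[-0.3,1,0],[-0.3,1,0],[-0.3,1,0],[-0.3,1,0],[-0.3,1,0],[0,1,0],[0,0,0],[0,0,0]],"spin":[0,0,0,0,0,0,0,0]}'
python3 - <<'E'
from h import *
f=env.grab_frame("top");cv2.imwrite("pics/t3.png",cv2.resize(f[155:265,180:300,::-1],None,fx=5,fy=5,interpolation=2))
f=env.grab_frame("scene");cv2.imwrite("pics/s3.png",cv2.resize(f[140:210,220:380,::-1],None,fx=5,fy=5,interpolation=2))
E
```

```text
time_s: 30.25
ee_pos: [443.7, 40.2, 147.6]
ee_rot: [-180.0, 0.1, 14.2]
force: [0.2, 0.6, 0.9]
gripper_width: 60.1
gripper_force: 0.0
```

View pics/t3.png

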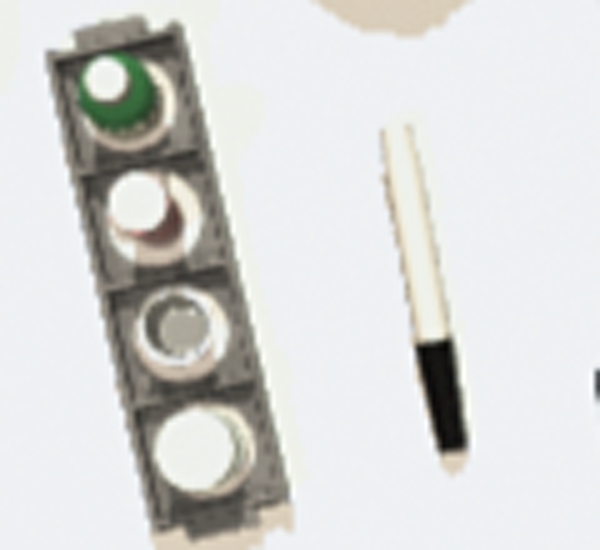

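View pics/s3.png

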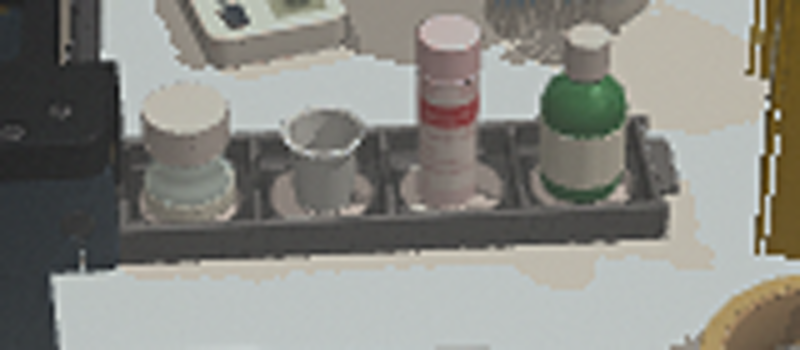

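All four stand upright in their pockets. In the top crop the tops are at flask (105,79), vial (138,203), cup (180,330) and jar (197,448). I'll check these in the tray frame.

Run:
```python
from h import *
a=np.radians(14.3)
for p,z in(((105,79),72),((138,203),78),((180,330),36),((197,448),48)):
    q=undo("top",(p[0]/5+180-.4,p[1]/5+155-.4),z)[:2]-[502.85,288.9];print((np.array([[np.cos(a),np.sin(a)],[-np.sin(a),np.cos(a)]])@q).round(1))
```

```text
[71.5  0.4]
[21.9 -1.9]
[-24.6  -2.9]
[-71.3  -0.2]
```

```bash
python3 -c "
from workcell import env
print(env.job_done())"
```

```text
the job is handed in; nothing more can be done
None
```

The job is handed in: flask, vial, cup and jar stand upright in the tray in reverse order, each measured within about 3 mm of its pocket centre, at about 30 s of the 128 s limit; no pass/fail verdict was returned.

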